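# Show the watch: one tray out at a time

## Robot

A 6-joint arm with a two-finger parallel gripper is mounted at the origin on the work surface. World frame = base frame: x ahead of the robot, y to its left, z up, the work surface at z = 0. Lengths are in m, angles in rad, forces in N, time in s.
With the tool pointing down it reaches from about 0.3 to 0.875 m from the base axis. Payload 6.4 kg.
Tool frame: the origin (TCP) lies on the centre line of the jaws, within the pads' length; the fingertips stand ctrl.tip_extent ahead of it and the grasp point (between the pads) lies 8 mm behind it (ctrl.tip_extent is the distance from the TCP to the fingertips, in m); z points along the fingers, y is the line along which they close (so a half turn about z gives the same grasp; the last joint's range is limited). The gripper opens to 85 mm and grips with 20 to 120 N. Pads are 22 mm wide; open, the fingers measure 114 mm over their backs; the gripper's body (76 mm by 85 mm) begins 54 mm behind the grasp point. The pads swing forward as they close: fully open they stand 13 mm farther back than shut.
Start: joints at [1.06, 0.181, 1.607, -0, 1.354, -0.206], TCP at [0.173, 0.549, 0.213] pointing down, gripper open.
Joint ranges: [-2.99, 2.99], [-0.89, 2.07], [0.3, 2.58], [-1.14, 4.28], [0, 2.63], [-3.12, 3.12]. Speed limits (rad/s): [2.57, 2.57, 3.01, 3.14, 3.14, 3.14].

## Interface

Orientations are given as a unit quaternion [w, x, y, z].
In Python, from bench import ctrl gives the robot as it stands.
- The arm moves only by the shell command python3 -m handwheel 'ROWS'. ROWS is JSON, a list of rows, each a list of 7 numbers: the turn, a rotation vector about the tool's x, y, z as a fraction of full scale, then the shift along the tool's x, y, z as a fraction of full scale, then the opening, from 0 (shut) to 1 (fully open). In form: [[rx, ry, rz, x, y, z, jaw], ...]. A call has exactly 8 rows; each row shifts and turns the commanded pose from where the row before left it, along the tool's axes as they then stand; what a row does not reach is not made up. Full scale, the value 1, is 300 mm for a shift and pi rad for a turn. A row lasts 1/10 s, in which the tool goes at most 50 mm and 8.59 degrees, less where a joint would pass 70% of its speed; a pose out of reach is approached as far as the arm can. A call with a number of a shift or a turn outside -1 to 1 is refused whole. A call with a gripper value outside its range is refused whole. The fingers move at their own pace and stop on an object; the grip force is fixed at half the most. Time passes only in rows, so rows that do not move let the fingers close, or fill a call up. It gives the time, the measured TCP pose, the force, the opening and the grip force at its end, in the units of the state.
- ctrl.get_obs(): the state, without advancing time (a new reading comes with each control period).
- ctrl.camera(name): name is "scene" or "top"; returns the picture (480x640x3 uint8, blue, green, red); there is no depth.
- ctrl.camera_model(name): a dict with "camera_matrix" (3x3 intrinsics, pixels), "dist_coeffs" ([k1, k2, p1, p2, k3] as OpenCV has them; the pictures are not rectified), "cam_to_world" (4x4, takes a point from camera to world coordinates). Camera axes: x right, y up, looking along -z (the intrinsics and any distortion apply to the point x, -y, -z); pixel columns grow to the right and rows downward; lengths in m; the calibration is good to about 2 mm. A picture is of the moment at which its call begins. camera_model takes no time and is no camera call.
- ctrl.hand_in(): hands the job in; it is judged then, once.
The state is a dict: "time_s": time; "q": joint angles; "dq": joint speeds; "joint_efforts": joint torques, N m; "eef_pos": TCP position; "eef_rot": TCP orientation; "wrist_force": force on the tool from outside, world axes, zero at the start; "torque": the same for the moment, N m; "opening": opening from 0.0 (shut) to 1.0 (fully open); "grasp_force": force on a finger pad.
Only numpy, scipy, OpenCV 4.12 (cv2) and the standard library are available. Lean on these libraries where they do the work, as an engineer would, in place of code of your own. Each camera call takes 0.05 s, during which the arm holds its last target. There are 200 camera calls.

## Task

A customer at the jeweller's counter wants to see the wristwatch, and only one display tray may be out at a time: push the ring tray that was left out fully home, then hook a fingertip behind the lip of the watch tray and draw it out to its stop. Grip nothing and do not touch the watch, which stays lying in its tray; leave the bangle tray shut and the other things on the counter where they are.

Things in the scene. Friction and masses are not known exactly. Their poses are not given: they have to be found in the camera images.
- ring_case: case whose tray carries a grey foam pad with eight finger rings; low glass-topped counter display case, fixed, 200 deep x 150 wide x 66 high; origin at the centre of its underside on the counter, x to its back, so its open front faces -x of its own frame (towards the robot, turned up to 0.12 rad), y to its left seen from the robot, z up. Front edge of the case at x = -100.
- watch_case: case whose tray carries the wristwatch; same make, size and frame as ring_case.
- bangle_case: case whose tray carries a plain brass bangle; same make, size and frame as ring_case.
- ring_tray (a joint): travel of the tray along its rail in m: 0 = fully home, grows as it is drawn out along the case's own -x, end stop at 0.12. Stays where it is left; about 1.5 N of friction, a few N at ordinary speed. Starts out by 60 to 105 mm.
- watch_tray (a joint): travel of the tray along its rail in m: 0 = fully home, grows as it is drawn out along the case's own -x, end stop at 0.12. Stays where it is left; about 1.5 N of friction, a few N at ordinary speed. Starts home (under 3 mm).
- bangle_tray (a joint): travel of the tray along its rail in m: 0 = fully home, grows as it is drawn out along the case's own -x, end stop at 0.12. Stays where it is left; about 1.5 N of friction, a few N at ordinary speed. Starts home (under 3 mm); leave it so.
- ring_lip (a point): upstanding aluminium lip right across the front of the tray: 4 thick, 130 wide, top edge 44 above the counter. This point: the middle of the top edge of its rear face; axes as the case, moves with the tray (x = -142 in the case frame when the tray is home). The tray's finger well lies behind it (see watch_lip).
- ring_front (a point): wooden front panel of the tray, fixed on the front of the lip: 8 thick, 136 wide, from 6 to 40 above the counter. This point: the middle of its outer (front) face, 23 above the counter, 12 before the lip's rear face.
- watch_lip (a point): lip of the watch tray, same shape and point as ring_lip. Behind the lip (its +x) is an open finger well: floor 14 above the counter, 30 below the lip's top; 42 from the lip to the wall of the show cell, which stands to 36 above the counter; no side walls. With the tray home that wall is level with the case front, so the well lies before the case, open above.
- watch_front (a point): front panel of the watch tray; same as ring_front.
- watch: steel wristwatch with white dial on a blue display cushion, one rigid loose piece 74 x 48 x 32 high; origin at the centre of its underside. It lies in the tray's front show cell (106 long from just behind the finger well, 122 wide, walls 22 high), under the case's glass top while the tray is home.
- bangle: plain brass bangle, loose, 68 across x 10 high, lying in the front cell of its tray; origin under its centre.
- ring_box: closed blue ring box, 56 x 56 x 45, loose on the counter to the robot's right of the cases; origin under its centre.
- loupe: black eyeglass loupe standing on the counter to the left, 34 across x 34 high; origin under its centre.
- cleaner: white cleaner bottle standing on the counter at the left, 48 across x 120 high; origin under its centre.
- hammer: small hammer with a wooden handle, 200 long, lying on the counter at the right; origin under its middle.

How it is judged:
On the way, in this order (a step that is already met when the one before it is completed fails the run):
1. the ring tray is fully home, the watch tray not yet drawn (value of joint ring_tray below 0.006 m and value of joint watch_tray below 0.02 m), for 0.2 s.
2. the watch tray is drawn out to its stop (value of joint watch_tray above 0.11 m), for 0.2 s.
At the end, for the whole second after the job is handed in: ring and bangle trays home (within 8 mm), watch tray out at its stop (at least 108 of 120 mm) and at rest, the watch lying flat and still in the front cell of its tray (value of joint each of ring_tray, bangle_tray below 0.008 m and value of joint watch_tray above 0.108 m and x of watch in the frame of watch_lip between 0.055 and 0.142 m and y of watch in the frame of watch_lip between -0.05 and 0.05 m and z of watch in the frame of watch_lip below -0.024 m and angle between watch's own z axis and vertical below 0.12 rad and linear speed of watch below 0.02 m/s and velocity of joint watch_tray between -0.01 and 0.01 m/s); the robot touches nothing.
It fails at once if the watch tray is drawn while the ring tray is still out: two trays out at once (value of joint watch_tray above 0.02 m and value of joint ring_tray above 0.015 m).
It fails at once if the bangle tray is pulled out (value of joint bangle_tray above 0.015 m).
It fails at once if the watch is touched by the robot, lifted or tipped in its tray (contact force between any of the fingers, the arm and watch above 0.5 N or z of watch in the frame of watch_lip above -0.018 m or angle between watch's own z axis and vertical above 0.3 rad).
It fails at once if a tray front is pinched between the fingers ((contact force between the fingers and ring_tray_lip above 2 N and contact force between the fingers and ring_tray_front_panel above 2 N) or (contact force between the fingers and watch_tray_lip above 2 N and contact force between the fingers and watch_tray_front_panel above 2 N)).
It fails at once if a bystander on the counter or the bangle is disturbed (moved over 15 mm) (distance of any of ring_box, loupe, cleaner, hammer, bangle from where it was at the start of the episode above 0.015 m).
It also fails if it takes over 51 s, if anything falls off the work surface, if the arm or the gripper's body presses on something with over 40 N, if the wrist force passes 120 N, or if a joint passes its speed limit or range.

## Working session

There is one attempt and no reset: what is moved stays moved. The work goes in short steps, Python scripts to look and compute and a shell command to move; the robot and the scene stay as the last step left them, time stands still between calls to the robot, and variables do not carry over. Pictures are saved under pics/ and viewed, at most 11 in all, crops included, and the job is handed in when it is done.

```bash
mkdir -p pics
python3 - <<'E'
from bench import ctrl
import cv2
o=ctrl.get_obs();print(o['time_s'],o['eef_pos'],o['eef_rot'],o['opening'],ctrl.tip_extent)
for n in('scene','top'):
    cv2.imwrite(f'pics/{n}0.png',ctrl.camera(n));m=ctrl.camera_model(n);print(m)
E
```

```text
0.0 [0.17225419 0.54797575 0.21257776] [-3.07255963e-04  1.51800096e-01  9.88410818e-01 -8.31797051e-04] 0.9958455711287846 0.011
{'camera_matrix': array([[616.82305937,   0.        , 325.7024719 ],
       [  0.        , 616.82305937, 247.81590485],
       [  0.        ,   0.        ,   1.        ]]), 'dist_coeffs': array([0.06720556, 0.        , 0.        , 0.        , 0.        ]), 'cam_to_world': array([[-0.34873174, -0.69557526,  0.62814109,  1.66114949],
       [ 0.93720812, -0.2625369 ,  0.22959816,  0.39505347],
       [ 0.00520741,  0.6687671 ,  0.74345373,  1.31297946],
       [ 0.        ,  0.        ,  0.        ,  1.        ]])}
{'camera_matrix': array([[578.64041023,   0.        , 314.97126497],
       [  0.        , 578.64041023, 244.59220355],
       [  0.        ,   0.        ,   1.        ]]), 'dist_coeffs': array([0.00591362, 0.        , 0.        , 0.        , 0.        ]), 'cam_to_world': array([[ 2.65921095e-04,  9.98710453e-01, -5.07677066e-02,
         5.15691153e-01],
       [-9.99673698e-01,  1.56223247e-03,  2.54961995e-02,
         4.87984801e-06],
       [ 2.55426319e-02,  5.07443610e-02,  9.98384988e-01,
         1.38576006e+00],
       [ 0.00000000e+00,  0.00000000e+00,  0.00000000e+00,
         1.00000000e+00]])}
```

View pics/top0.png

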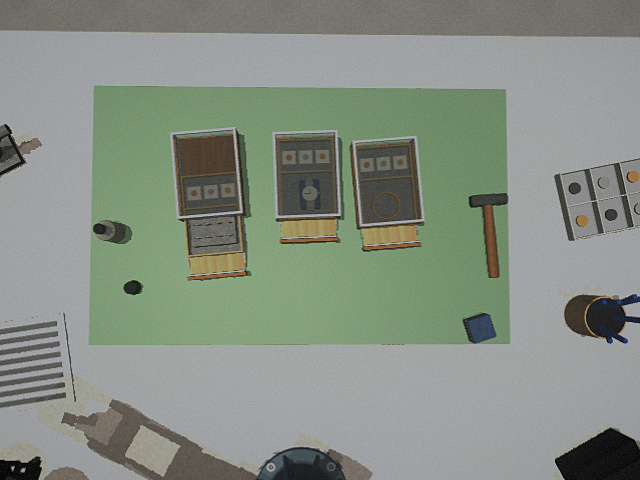

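View pics/scene0.png

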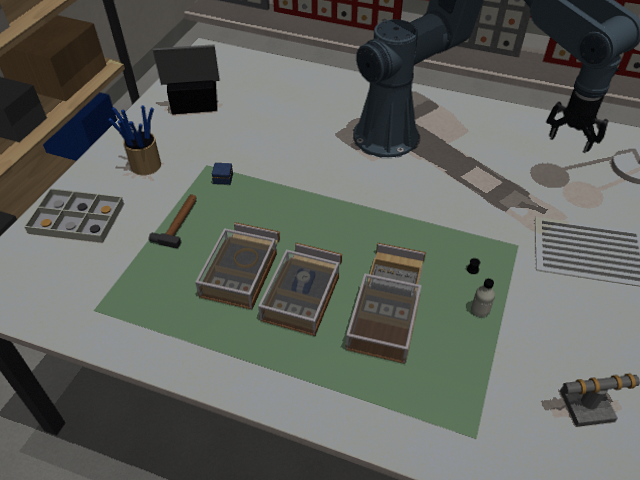

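Top view: the ring case is at left with its tray out (front at about (217,277)). The watch case is in the middle with its front at about (309,241), and the bangle case is at right. I'll enlarge the fronts to read the edges.

Run:
```python
import cv2
i=cv2.imread('pics/top0.png')[205:290,175:350]
cv2.imwrite('pics/crop.png',cv2.resize(i,None,fx=4.5,fy=4.5,interpolation=cv2.INTER_CUBIC))
```

```text
(no output)
```

View pics/crop.png

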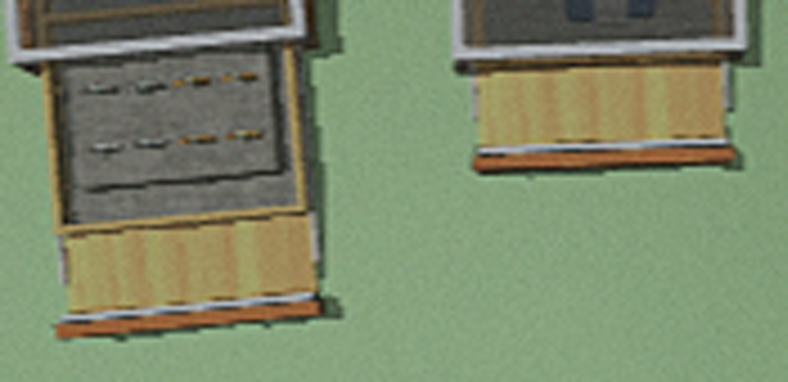

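Crop reading: the ring lip's rear edge runs from (64,316) to (314,294) and the watch lip's from (477,150) to (728,143). The case top front edges run (12,62)-(305,37) for the ring and (455,58)-(746,49) for the watch.

```bash
cat > h.py <<'E'
import numpy as np, cv2
from bench import ctrl
def world(name,uv,z):
    m=ctrl.camera_model(name);T=m['cam_to_world']
    p=cv2.undistortPoints(np.array(uv,float).reshape(-1,1,2),m['camera_matrix'],m['dist_coeffs']).reshape(-1,2)
    d=np.c_[p[:,0],-p[:,1],-np.ones(len(p))]@T[:3,:3].T
    return T[:3,3]+d*((z-T[2,3])/d[:,2])[:,None]
def crop(c): return [(175+(x+.5)/4.5-.5,205+(y+.5)/4.5-.5) for x,y in c]
E
python3 - <<'E'
from h import *
for n,c,z in [('ringlip',[(64,316),(314,294)],.044),('watchlip',[(477,150),(728,143)],.044),('ringfrontpanel',[(56,334),(320,310)],.040),('watchfront',[(473,170),(733,161)],.04),('ringcase',[(12,62),(305,37)],.066),('watchcase',[(455,58),(746,49)],.066)]:
    w=world('top',crop(c),z);d=w[0]-w[1];print(n,w.round(4).tolist(),'mid',w.mean(0).round(4),'len',np.linalg.norm(d).round(4),'yaw',np.arctan2(-d[0],d[1]).round(3))
# case yaw from side/full corners in top picture
w=world('top',[(171,133),(236,128.5),(243,214),(178,219),(274,132.5),(337,131),(340.5,216),(276,218)],.066);print(w.round(4))
E
```

```text
ringlip [[0.5137, 0.2563, 0.044], [0.525, 0.1288, 0.044]] mid [0.5194 0.1926 0.044 ] len 0.128 yaw 0.088
watchlip [[0.5992, 0.0455, 0.044], [0.6031, -0.0841, 0.044]] mid [ 0.6012 -0.0193  0.044 ] len 0.1297 yaw 0.03
ringfrontpanel [[0.5045, 0.261, 0.04], [0.5168, 0.1261, 0.04]] mid [0.5107 0.1936 0.04  ] len 0.1355 yaw 0.091
watchfront [[0.5891, 0.0477, 0.04], [0.594, -0.0869, 0.04]] mid [ 0.5916 -0.0196  0.04  ] len 0.1347 yaw 0.036
ringcase [[0.642, 0.2797, 0.066], [0.6551, 0.1321, 0.066]] mid [0.6486 0.2059 0.066 ] len 0.1482 yaw 0.089
watchcase [[0.6447, 0.0561, 0.066], [0.6497, -0.092, 0.066]] mid [ 0.6472 -0.018   0.066 ] len 0.1481 yaw 0.034
[[ 0.8383  0.2963  0.066 ]
 [ 0.8498  0.148   0.066 ]
 [ 0.6525  0.1307  0.066 ]
 [ 0.6406  0.278   0.066 ]
 [ 0.8411  0.0607  0.066 ]
 [ 0.8455 -0.0845  0.066 ]
 [ 0.6485 -0.0922  0.066 ]
 [ 0.6435  0.0554  0.066 ]]
```

```bash
cat >> h.py <<'E'
from scipy.spatial.transform import Rotation as R
def go(xyz,yaw):
    o=ctrl.get_obs();r=R.from_quat(o['eef_rot'],scalar_first=True)
    x=np.array([-np.cos(yaw),-np.sin(yaw),0]);y=np.array([-np.sin(yaw),np.cos(yaw),0]);z=np.array([0,0,-1.])
    g=R.from_matrix(np.c_[x,y,z])
    print('t',o['time_s'],'pos',np.round(o['eef_pos'],4),'F',np.round(o['wrist_force'],1),'open',round(o['opening'],3),'tip',ctrl.tip_extent)
    d=np.array(xyz)-o['eef_pos']
    print('turn',((r.inv()*g).as_rotvec()/np.pi).round(4),'shift after turn',(g.inv().apply(d)/.3).round(4),'now',(r.inv().apply(d)/.3).round(4))
E
python3 -m handwheel '[[0,0,-0.042,0,0,0,0],[0,0,-0.042,0,0,0,0],[0,0,-0.041,0,0,0,0],[0,0,0,0,0,0,0],[0,0,0,0,0,0,0],[0,0,0,0,0,0,0],[0,0,0,0,0,0,0],[0,0,0,0,0,0,0]]'
python3 -c "
from h import *
go([.457,.187,.15],.089)"
```

```text
time_s: 0.9
eef_pos: [0.1726, 0.5485, 0.2135]
eef_rot: [0.0, -0.044, 0.999, -0.0]
wrist_force: [-0.2, -0.0, -0.8]
opening: -0.002
grasp_force: 0.0
t 0.9 pos [0.1726 0.5485 0.2135] F [-0.2 -0.  -0.8] open -0.002 tip 0.011
turn [-0.      0.     -0.0006] shift after turn [-0.8373 -1.2846  0.2116] now [-0.8398 -1.2829  0.2117]
```

```bash
python3 -m handwheel '[[0,0,0,-0.07,-0.107,0,0],[0,0,0,-0.07,-0.107,0,0],[0,0,0,-0.07,-0.107,0,0],[0,0,0,-0.07,-0.107,0,0],[0,0,0,-0.07,-0.107,0,0],[0,0,0,-0.07,-0.107,0,0],[0,0,0,-0.07,-0.107,0,0],[0,0,0,-0.07,-0.107,0,0]]' >/dev/null
python3 -m handwheel '[[0,0,0,-0.07,-0.107,0,0],[0,0,0,-0.07,-0.107,0,0],[0,0,0,-0.07,-0.107,0,0],[0,0,0,-0.07,-0.107,0,0],[0,0,0,0,0,0.07,0],[0,0,0,0,0,0.07,0],[0,0,0,0,0,0.07,0],[0,0,0,0,0,0,0]]'
python3 -c "
from h import *
go([.457,.187,.026],.089)"
```

```text
time_s: 2.5
eef_pos: [0.4552, 0.1864, 0.1477]
eef_rot: [-0.003, -0.043, 0.999, -0.0]
wrist_force: [-0.1, -0.5, -0.8]
opening: -0.002
grasp_force: 0.0
t 2.5 pos [0.4552 0.1864 0.1477] F [-0.1 -0.5 -0.8] open -0.002 tip 0.011
turn [-0.0001 -0.0018 -0.0007] shift after turn [-0.0062  0.0016  0.4057] now [-0.0086  0.0017  0.4057]
```

```bash
python3 -m handwheel '[[0,-0.0018,0,0,0,0.08,0],[0,0,0,0,0,0.08,0],[0,0,0,0,0,0.08,0],[0,0,0,0,0,0.08,0],[0,0,0,0,0,0.08,0],[0,0,0,0,0,0,0],[0,0,0,-0.05,0,0,0],[0,0,0,-0.05,0,0,0]]'
python3 -m handwheel '[[0,0,0,-0.04,0,0,0],[0,0,0,-0.04,0,0,0],[0,0,0,-0.04,0,0,0],[0,0,0,-0.04,0,0,0],[0,0,0,-0.04,0,0,0],[0,0,0,-0.04,0,0,0],[0,0,0,0,0,0,0],[0,0,0,0,0,0,0]]'
python3 -c "
from h import *
go([.584,.198,.026],.089)"
```

```text
time_s: 3.3
eef_pos: [0.4891, 0.19, 0.0326]
eef_rot: [0.004, -0.044, 0.999, 0.0]
wrist_force: [0.3, 0.3, 0.3]
opening: 0.004
grasp_force: 0.0
time_s: 4.1
eef_pos: [0.5595, 0.196, 0.0313]
eef_rot: [0.003, -0.044, 0.999, 0.0]
wrist_force: [-1.2, 0.8, 0.0]
opening: 0.001
grasp_force: 0.0
t 4.1 pos [0.5595 0.196  0.0313] F [-1.2  0.8  0. ] open 0.001 tip 0.011
turn [ 0.      0.0017 -0.0004] shift after turn [-0.082  -0.0005  0.0178] now [-0.0819 -0.0004  0.0182]
```

```bash
python3 -m handwheel '[[0,0,0,-0.03,0,0,0],[0,0,0,-0.03,0,0,0],[0,0,0,-0.015,0,0,0],[0,0,0,-0.01,0,0,0],[0,0,0,-0.01,0,0,0],[0,0,0,0,0,0,0],[0,0,0,0,0,0,0],[0,0,0,0,0,0,0]]'
python3 -c "
from h import *
go([.584,.198,.026],.089)
cv2.imwrite('pics/p1.png',cv2.resize(ctrl.camera('top')[120:290,165:435],None,fx=2.9,fy=2.9,interpolation=cv2.INTER_CUBIC))"
```

```text
time_s: 4.9
eef_pos: [0.5876, 0.1984, 0.0311]
eef_rot: [0.003, -0.044, 0.999, 0.0]
wrist_force: [0.1, -0.4, 0.1]
opening: 0.003
grasp_force: 0.0
t 4.9 pos [0.5876 0.1984 0.0311] F [ 0.1 -0.4  0.1] open 0.003 tip 0.011
turn [-0.      0.0017 -0.0003] shift after turn [ 0.0122 -0.0003  0.0171] now [ 0.0123 -0.0003  0.017 ]
```

View pics/p1.png

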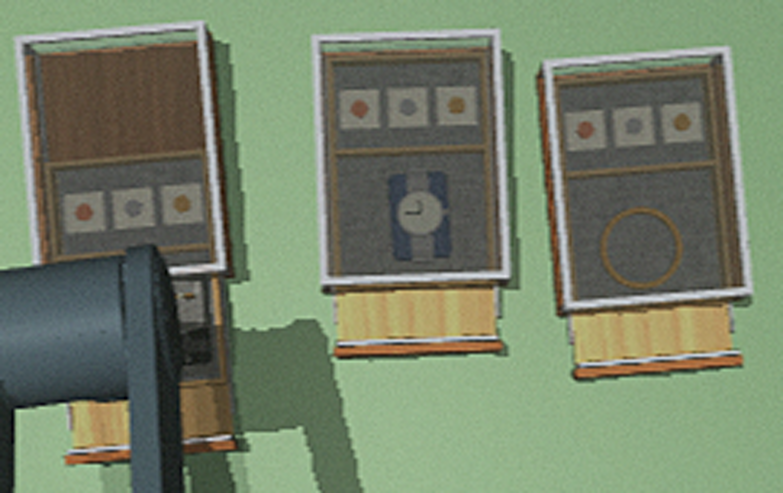

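The ring tray has not moved: its front is still at crop (65,458), top-image row 278. The fingers show dark at about crop (195,340), inside the tray area. I'll check this from the scene camera.

```bash
python3 -c "
from h import *
cv2.imwrite('pics/p2.png',cv2.resize(ctrl.camera('scene')[170:370,230:500],None,fx=2.9,fy=2.9,interpolation=cv2.INTER_CUBIC))
o=ctrl.get_obs();print(o)
for n in('top','scene'):
  m=ctrl.camera_model(n);T=np.linalg.inv(m['cam_to_world'])
  for z in(.011,-.011,.0):
    p=T[:3,:3]@(np.array(o['eef_pos'])-[0,0,z])+T[:3,3]
    print(n,z,cv2.projectPoints(np.array([[p[0],-p[1],-p[2]]]),np.zeros(3),np.zeros(3),m['camera_matrix'],m['dist_coeffs'])[0].ravel())
"
```

```text
{'time_s': 5.0, 'q': array([ 1.34682639e-01,  4.87954275e-01,  1.60959425e+00, -3.10917319e-04,
        1.03862927e+00, -1.52390140e+00]), 'dq': array([ 0.00161307, -0.00032816, -0.00052242, -0.00110407, -0.00082798,
       -0.00191268]), 'joint_efforts': array([-1.04572633e-02, -5.34577274e+01, -2.92152089e+01, -1.82292326e-03,
       -2.49237689e-02,  5.95580605e-05]), 'eef_pos': array([0.58771242, 0.19842228, 0.0312005 ]), 'eef_rot': array([ 2.70843816e-03, -4.39580430e-02,  9.99029700e-01,  1.11845492e-04]), 'wrist_force': array([-0.13006658,  0.307519  ,  0.70475109]), 'torque': array([-0.01187278,  0.0199771 ,  0.03171482]), 'grasp_force': 0.0, 'opening': -0.0013253104484434095}
top 0.011 [215.87071857 243.34122856]
top -0.011 [214.48851605 242.83855153]
top 0.0 [215.18523802 243.09193384]
scene 0.011 [393.05084542 272.16850224]
scene -0.011 [393.75368521 266.94919427]
scene 0.0 [393.40046824 269.57155289]
```

View pics/p2.png

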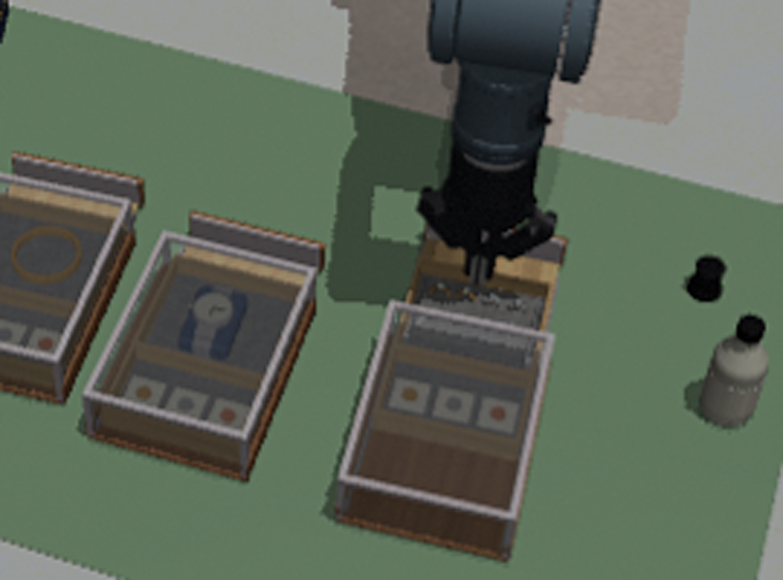

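Scene view: the fingertips are at crop (480,285), full image (395,268). That is about 4 px above where the tip at z=0.020 should project, so they may have ridden over the lip. I'll look closer.

```bash
python3 -c "
from h import *
cv2.imwrite('pics/p3.png',cv2.resize(ctrl.camera('scene')[215:295,350:450],None,fx=7,fy=7,interpolation=cv2.INTER_CUBIC))
"
```

```text
(no output)
```

View pics/p3.png

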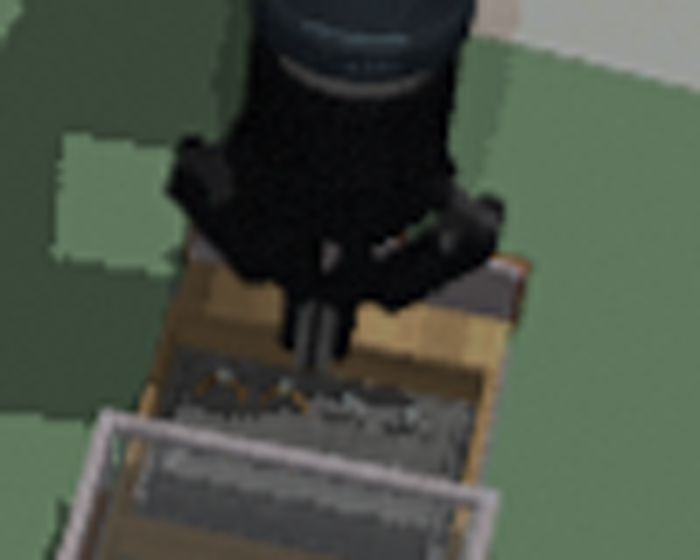

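The fingertips are at full image (395,267.6), which puts them near z≈0.04, higher than the 0.020 the state implies. They skimmed over the lip. I'll go back in front of the tray and touch the counter to calibrate tip height.

```bash
python3 -m handwheel '[[0,0,0,0,0,-0.1,0],[0,0,0,0,0,-0.1,0],[0,0,0,0,0,-0.1,0],[0,0,0,0.11,0,0,0],[0,0,0,0.11,0,0,0],[0,0,0,0.11,0,0,0],[0,0,0,0.11,0,0,0],[0,0,0,0,0,0,0]]' >/dev/null
python3 -m handwheel '[[0,0.0017,0,0,0,0.1,0],[0,0,0,0,0,0.1,0],[0,0,0,0,0,0.1,0],[0,0,0,0,0,0,0],[0,0,0,0,0,0.01,0],[0,0,0,0,0,0.01,0],[0,0,0,0,0,0,0],[0,0,0,0,0,0,0]]'
python3 -c "
from h import *
go([.457,.187,.011],.089)
cv2.imwrite('pics/p4.png',cv2.resize(ctrl.camera('scene')[190:290,330:450],None,fx=6,fy=6,interpolation=cv2.INTER_CUBIC))
o=ctrl.get_obs()
m=ctrl.camera_model('scene');T=np.linalg.inv(m['cam_to_world'])
for z in(0,.011,.02,.03,.04):
    p=T[:3,:3]@np.r_[o['eef_pos'][:2],z]+T[:3,3]
    print(z,cv2.projectPoints(np.array([[p[0],-p[1],-p[2]]]),np.zeros(3),np.zeros(3),m['camera_matrix'],m['dist_coeffs'])[0].ravel())
"
```

```text
time_s: 6.65
eef_pos: [0.457, 0.187, 0.0256]
eef_rot: [0.001, -0.044, 0.999, 0.0]
wrist_force: [0.2, 0.8, 0.1]
opening: -0.001
grasp_force: 0.0
t 6.65 pos [0.457  0.187  0.0256] F [0.2 0.8 0.1] open -0.001 tip 0.011
turn [ 0.      0.0007 -0.0003] shift after turn [0.0001 0.     0.0485] now [ 0.0003 -0.      0.0485]
0 [401.3351662  242.90376386]
0.011 [401.70532798 240.31786074]
0.02 [402.01088504 238.18422476]
0.03 [402.35328023 235.79437226]
0.04 [402.69875629 233.38410233]
```

View pics/p4.png

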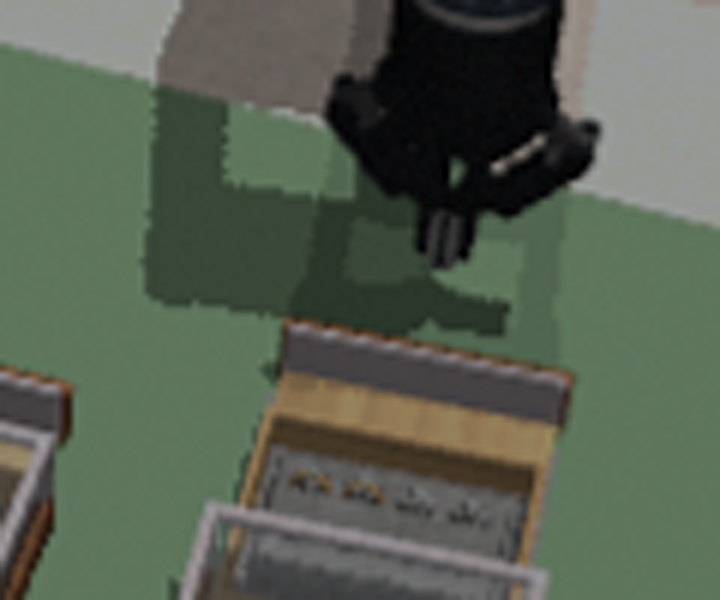

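The fingertips at full image (404,234.6) correspond to z≈0.035, not 0.0146. The real tip is about 20 mm higher than the state says. A gentle touch on the counter will confirm it.

```bash
python3 -m handwheel '[[0,0,0,0,0,0.01,0],[0,0,0,0,0,0.01,0],[0,0,0,0,0,0.01,0],[0,0,0,0,0,0.01,0],[0,0,0,0,0,0.01,0],[0,0,0,0,0,0,0],[0,0,0,0,0,0,0],[0,0,0,0,0,0,0]]'
python3 -m handwheel '[[0,0,0,0,0,0.01,0],[0,0,0,0,0,0.01,0],[0,0,0,0,0,0.005,0],[0,0,0,0,0,0,0],[0,0,0,0,0,0,0],[0,0,0,0,0,0,0],[0,0,0,0,0,0,0],[0,0,0,0,0,0,0]]'
```

```text
time_s: 7.5
eef_pos: [0.4562, 0.1868, 0.0096]
eef_rot: [0.0, -0.044, 0.999, 0.0]
wrist_force: [0.8, -0.2, 0.8]
opening: 0.001
grasp_force: 0.0
time_s: 8.3
eef_pos: [0.4562, 0.1868, 0.0021]
eef_rot: [0.0, -0.044, 0.999, 0.0]
wrist_force: [0.7, 0.1, -0.5]
opening: -0.003
grasp_force: 0.0
```

```bash
python3 -m handwheel '[[0,0,0,0,0,0.01,0],[0,0,0,0,0,0.01,0],[0,0,0,0,0,0,0],[0,0,0,0,0,0,0],[0,0,0,0,0,0,0],[0,0,0,0,0,0,0],[0,0,0,0,0,0,0],[0,0,0,0,0,0,0]]'
python3 -m handwheel '[[0,0,0,0,0,0.005,0],[0,0,0,0,0,0.005,0],[0,0,0,0,0,0,0],[0,0,0,0,0,0,0],[0,0,0,0,0,0,0],[0,0,0,0,0,0,0],[0,0,0,0,0,0,0],[0,0,0,0,0,0,0]]'
```

```text
time_s: 9.1
eef_pos: [0.4562, 0.1868, -0.0039]
eef_rot: [0.0, -0.044, 0.999, 0.0]
wrist_force: [0.4, -0.5, -0.0]
opening: 0.001
grasp_force: 0.0
time_s: 9.9
eef_pos: [0.4562, 0.1868, -0.007]
eef_rot: [0.0, -0.044, 0.999, 0.0]
wrist_force: [0.5, -0.3, 0.5]
opening: 0.003
grasp_force: 0.0
```

```bash
python3 -m handwheel '[[0,0,0,0,0,0.005,0],[0,0,0,0,0,0,0],[0,0,0,0,0,0,0],[0,0,0,0,0,0,0],[0,0,0,0,0,0.005,0],[0,0,0,0,0,0,0],[0,0,0,0,0,0,0],[0,0,0,0,0,0,0]]'
```

```text
time_s: 10.7
eef_pos: [0.4561, 0.1868, -0.01]
eef_rot: [0.0, -0.044, 0.999, 0.0]
wrist_force: [-0.6, 0.2, 0.1]
opening: 0.001
grasp_force: 0.0
```

```bash
python3 -m handwheel '[[0,0,0,0,0,0.005,0],[0,0,0,0,0,0,0],[0,0,0,0,0,0,0],[0,0,0,0,0,0,0],[0,0,0,0,0,0.005,0],[0,0,0,0,0,0,0],[0,0,0,0,0,0,0],[0,0,0,0,0,0,0]]'
```

```text
time_s: 11.5
eef_pos: [0.4561, 0.1868, -0.013]
eef_rot: [0.0, -0.044, 0.999, -0.0]
wrist_force: [0.5, 0.7, 0.1]
opening: -0.004
grasp_force: 0.0
```

```bash
python3 -m handwheel '[[0,0,0,0,0,0.005,0],[0,0,0,0,0,0,0],[0,0,0,0,0,0.005,0],[0,0,0,0,0,0,0],[0,0,0,0,0,0.005,0],[0,0,0,0,0,0,0],[0,0,0,0,0,0,0],[0,0,0,0,0,0,0]]'
python3 -c "
from h import *
cv2.imwrite('pics/p5.png',cv2.resize(ctrl.camera('scene')[190:290,330:450],None,fx=6,fy=6,interpolation=cv2.INTER_CUBIC))"
```

```text
time_s: 12.3
eef_pos: [0.4562, 0.1868, -0.0175]
eef_rot: [0.0, -0.044, 0.999, 0.0]
wrist_force: [0.4, 0.1, 0.1]
opening: 0.0
grasp_force: 0.0
```

View pics/p5.png

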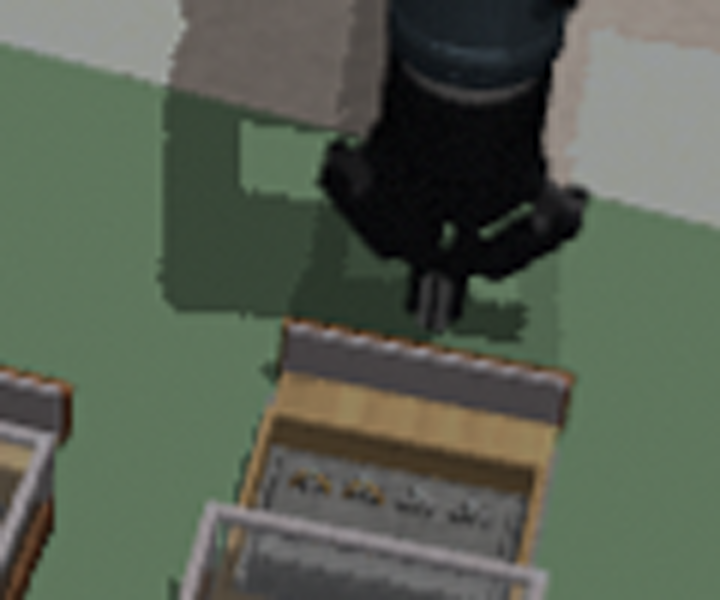

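Tip now at full image (402.5,245). With the earlier views this gives tip z = reported TCP z + 0.009 + 1.08·(x error), so the offset in z comes with some offset in x. I'll continue to contact to pin down z.

```bash
for i in 1; do python3 -m handwheel '[[0,0,0,0,0,0.005,0],[0,0,0,0,0,0,0],[0,0,0,0,0,0.005,0],[0,0,0,0,0,0,0],[0,0,0,0,0,0,0],[0,0,0,0,0,0,0],[0,0,0,0,0,0,0],[0,0,0,0,0,0,0]]'; done
python3 -m handwheel '[[0,0,0,0,0,0.005,0],[0,0,0,0,0,0,0],[0,0,0,0,0,0.005,0],[0,0,0,0,0,0,0],[0,0,0,0,0,0,0],[0,0,0,0,0,0,0],[0,0,0,0,0,0,0],[0,0,0,0,0,0,0]]'
```

```text
time_s: 13.15
eef_pos: [0.4563, 0.1869, -0.0179]
eef_rot: [-0.0, -0.044, 0.999, -0.0]
wrist_force: [-11.6, -2.9, 33.6]
opening: 0.0
grasp_force: 16.3
time_s: 13.95
eef_pos: [0.4564, 0.1869, -0.0181]
eef_rot: [-0.001, -0.045, 0.999, -0.0]
wrist_force: [-26.1, -5.8, 68.1]
opening: -0.002
grasp_force: 34.1
```

Contact is at reported z = -0.0178, so tip z = reported z + 0.018, with x about 8 mm larger than reported. I'll lift the tip to about 20 mm.

```bash
python3 -m handwheel '[[0,0,0,0,0,-0.04,0],[0,0,0,0,0,-0.04,0],[0,0,0,0,0,0,0],[0,0,0,-0.04,0,0,0],[0,0,0,-0.04,0,0,0],[0,0,0,-0.04,0,0,0],[0,0,0,-0.04,0,0,0],[0,0,0,0,0,0,0]]'
python3 -m handwheel '[[0,0,0,-0.03,0,0,0],[0,0,0,-0.03,0,0,0],[0,0,0,-0.03,0,0,0],[0,0,0,-0.03,0,0,0],[0,0,0,-0.03,0,0,0],[0,0,0,-0.03,0,0,0],[0,0,0,0,0,0,0],[0,0,0,0,0,0,0]]'
python3 -c "
from h import *
go([.576,.198,.004],.089)"
```

```text
time_s: 14.75
eef_pos: [0.5061, 0.191, 0.0003]
eef_rot: [0.001, -0.044, 0.999, 0.0]
wrist_force: [-0.0, 0.2, -0.3]
opening: -0.0
grasp_force: 0.0
time_s: 15.55
eef_pos: [0.5587, 0.1958, 0.0009]
eef_rot: [0.001, -0.044, 0.999, 0.0]
wrist_force: [-0.3, 0.6, 0.5]
opening: -0.003
grasp_force: 0.0
t 15.55 pos [0.5587 0.1958 0.0009] F [-0.3  0.6  0.5] open -0.003 tip 0.011
turn [ 0.      0.0006 -0.0004] shift after turn [-0.0582  0.0022 -0.0103] now [-0.0582  0.0023 -0.0102]
```

```bash
python3 -m handwheel '[[0,0,0,-0.02,0,0,0],[0,0,0,-0.02,0,0,0],[0,0,0,-0.01,0,0,0],[0,0,0,-0.01,0,0,0],[0,0,0,0,0,0,0],[0,0,0,0,0,0,0],[0,0,0,0,0,0,0],[0,0,0,0,0,0,0]]'
python3 -m handwheel '[[0,0,0,-0.01,0,0,0],[0,0,0,-0.01,0,0,0],[0,0,0,-0.01,0,0,0],[0,0,0,0,0,0,0],[0,0,0,0,0,0,0],[0,0,0,0,0,0,0],[0,0,0,0,0,0,0],[0,0,0,0,0,0,0]]'
python3 -c "
from h import *
cv2.imwrite('pics/p6.png',cv2.resize(ctrl.camera('scene')[180:330,250:450],None,fx=4,fy=4,interpolation=cv2.INTER_CUBIC))"
```

```text
time_s: 16.35
eef_pos: [0.5757, 0.1973, 0.0006]
eef_rot: [0.0, -0.044, 0.999, -0.0]
wrist_force: [0.1, -0.2, -0.0]
opening: 0.004
grasp_force: 0.0
time_s: 17.15
eef_pos: [0.5848, 0.1981, 0.0006]
eef_rot: [0.0, -0.044, 0.999, -0.0]
wrist_force: [0.3, 0.6, 0.4]
opening: 0.003
grasp_force: 0.1
```

View pics/p6.png

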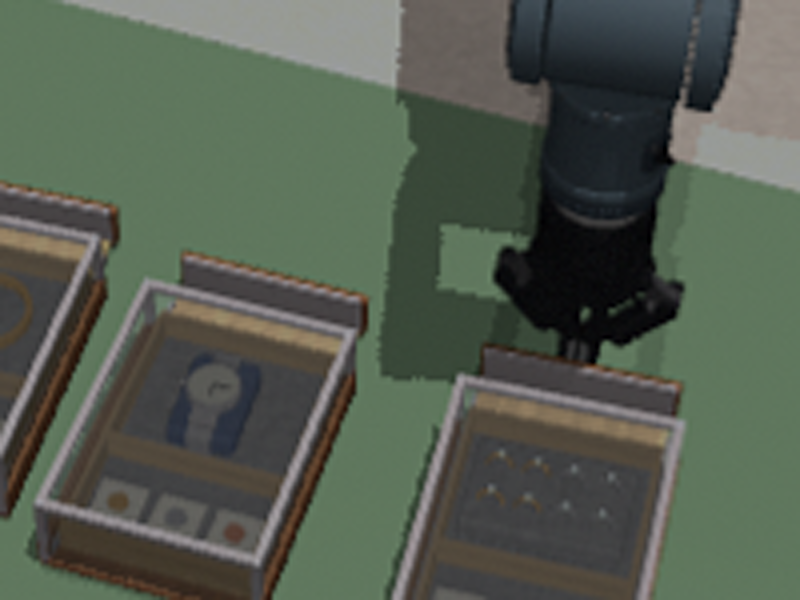

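Scene view: the push works. The ring tray is nearly home, with its lip at about crop (580,380). I'll keep going until it meets the stop.

```bash
python3 -m handwheel '[[0,0,0,-0.01,0,0,0],[0,0,0,-0.01,0,0,0],[0,0,0,0,0,0,0],[0,0,0,0,0,0,0],[0,0,0,0,0,0,0],[0,0,0,0,0,0,0],[0,0,0,0,0,0,0],[0,0,0,0,0,0,0]]'
python3 -m handwheel '[[0,0,0,-0.008,0,0,0],[0,0,0,-0.007,0,0,0],[0,0,0,0,0,0,0],[0,0,0,0,0,0,0],[0,0,0,0,0,0,0],[0,0,0,0,0,0,0],[0,0,0,0,0,0,0],[0,0,0,0,0,0,0]]'
```

```text
time_s: 18.0
eef_pos: [0.5846, 0.1983, -0.0005]
eef_rot: [-0.006, -0.044, 0.999, -0.001]
wrist_force: [-18.9, -2.7, 14.2]
opening: 0.004
grasp_force: 10.1
time_s: 18.8
eef_pos: [0.5843, 0.1984, -0.001]
eef_rot: [-0.011, -0.045, 0.999, -0.001]
wrist_force: [-35.0, -5.6, 26.5]
opening: 0.002
grasp_force: 18.1
```

The ring tray is home at its stop: force rose at reported x=0.585, which matches the expected geometry. Next I'll back off, lift, and go above the watch well.

```bash
python3 -m handwheel '[[0,0,0,0.05,0,0,0],[0,0,0,0.1,0,0,0],[0,0,0,0,0,-0.1,0],[0,0,0,0,0,-0.13,0],[0,0,0,0,0,-0.13,0],[0,0,0.0175,0,0,0,0],[0,0,0,0,0,0,0],[0,0,0,0,0,0,0]]'
python3 -c "
from h import *
go([.624,-.019,.10],.034)"
```

```text
time_s: 19.6
eef_pos: [0.5497, 0.195, 0.1079]
eef_rot: [-0.0, -0.017, 1.0, -0.0]
wrist_force: [-1.0, -0.2, -0.3]
opening: -0.003
grasp_force: 0.0
t 19.6 pos [0.5497 0.195  0.1079] F [-1.  -0.2 -0.3] open -0.003 tip 0.011
turn [-0.     -0.0002  0.0001] shift after turn [-0.2232 -0.7213  0.0264] now [-0.2231 -0.7214  0.0263]
```

```bash
python3 -m handwheel '[[0,0,0,-0.037,-0.12,0,0],[0,0,0,-0.037,-0.12,0,0],[0,0,0,-0.037,-0.12,0,0],[0,0,0,-0.037,-0.12,0,0],[0,0,0,-0.037,-0.12,0,0],[0,0,0,-0.038,-0.12,0,0],[0,0,0,0,0,0,0],[0,0,0,0,0,0.05,0]]'
python3 -c "
from h import *
go([.624,-.019,.03],.034)
t=ctrl.camera('top')
cv2.imwrite('pics/p7.png',np.vstack([cv2.resize(ctrl.camera('scene')[180:320,230:430],None,fx=3,fy=3,interpolation=cv2.INTER_CUBIC),cv2.resize(t[200:260,150:350],None,fx=3,fy=3)]))"
```

```text
time_s: 20.4
eef_pos: [0.6252, -0.0196, 0.0937]
eef_rot: [0.001, -0.016, 1.0, -0.0]
wrist_force: [1.2, 0.5, 0.4]
opening: -0.004
grasp_force: 0.0
t 20.4 pos [ 0.6252 -0.0196  0.0937] F [1.2 0.5 0.4] open -0.004 tip 0.011
turn [-0.0001  0.0007 -0.0007] shift after turn [0.0039 0.0022 0.2122] now [0.0043 0.0022 0.2122]
```

View pics/p7.png

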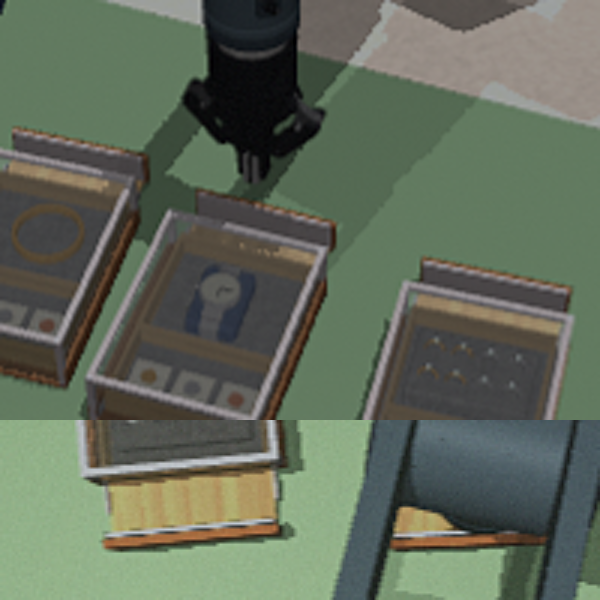

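The ring tray is home (bottom panel: well front level with its case). The fingertip is at crop (255,180), full image (315,240), above the watch well. I'll compare that with projections before lowering.

Run:
```python
from h import *
m=ctrl.camera_model('scene');T=np.linalg.inv(m['cam_to_world'])
for n,w in [('tip now model',(.6252,-.0196,.1117)),('tip+8mm',(.6332,-.0196,.1117)),('lip rear top',(.6030,-.0193,.044)),('cellwall/casefront top',(.6472,-.018,.066))]:
    p=T[:3,:3]@np.array(w)+T[:3,3]
    print(n,cv2.projectPoints(np.array([[p[0],-p[1],-p[2]]]),np.zeros(3),np.zeros(3),m['camera_matrix'],m['dist_coeffs'])[0].ravel().round(1))
```

```text
tip now model [313.1 238. ]
tip+8mm [312.  240.1]
lip rear top [316.3 249.2]
cellwall/casefront top [310.8 255.3]
```

Consistent: the finger centre is about 22 mm behind the lip. I'll descend to tip z≈28 mm.

```bash
python3 -m handwheel '[[0,0.0007,-0.0007,0.008,0.002,0.05,0],[0,0,0,0,0,0.06,0],[0,0,0,0,0,0.05,0],[0,0,0,0,0,0.03,0],[0,0,0,0,0,0.02,0],[0,0,0,0,0,0,0],[0,0,0,0,0,0,0],[0,0,0,0,0,0,0]]'
python3 -m handwheel '[[0,0,0,0,0,0.02,0],[0,0,0,0,0,0.02,0],[0,0,0,0,0,0.02,0],[0,0,0,0,0,0.01,0],[0,0,0,0,0,0,0],[0,0,0,0,0,0,0],[0,0,0,0,0,0,0],[0,0,0,0,0,0,0]]'
```

```text
time_s: 21.3
eef_pos: [0.6224, -0.0182, 0.0314]
eef_rot: [-0.0, -0.018, 1.0, -0.0]
wrist_force: [0.3, 0.2, -0.2]
opening: -0.002
grasp_force: 0.0
time_s: 22.1
eef_pos: [0.6219, -0.0181, 0.0098]
eef_rot: [-0.001, -0.018, 1.0, -0.0]
wrist_force: [0.5, -0.6, -0.1]
opening: 0.003
grasp_force: 0.0
```

```bash
python3 -m handwheel '[[0,0,0,0.01,0,0,0],[0,0,0,0.01,0,0,0],[0,0,0,0.015,0,0,0],[0,0,0,0.02,0,0,0],[0,0,0,0.02,0,0,0],[0,0,0,0.02,0,0,0],[0,0,0,0.02,0,0,0],[0,0,0,0.02,0,0,0]]'
python3 -m handwheel '[[0,0,0,0.02,0,0,0],[0,0,0,0.02,0,0,0],[0,0,0,0.02,0,0,0],[0,0,0,0.02,0,0,0],[0,0,0,0.02,0,0,0],[0,0,0,0.02,0,0,0],[0,0,0,0.02,0,0,0],[0,0,0,0.02,0,0,0]]'
python3 -m handwheel '[[0,0,0,0.02,0,0,0],[0,0,0,0.02,0,0,0],[0,0,0,0.02,0,0,0],[0,0,0,0.015,0,0,0],[0,0,0,0,0,0,0],[0,0,0,0,0,0,0],[0,0,0,0,0,0,0],[0,0,0,0,0,0,0]]'
```

```text
time_s: 22.9
eef_pos: [0.5808, -0.0197, 0.0098]
eef_rot: [-0.001, -0.018, 1.0, -0.0]
wrist_force: [1.3, -0.8, -0.1]
opening: -0.003
grasp_force: 0.9
time_s: 23.7
eef_pos: [0.5327, -0.0212, 0.0097]
eef_rot: [-0.001, -0.018, 1.0, -0.0]
wrist_force: [1.7, -1.0, 1.0]
opening: 0.003
grasp_force: 0.9
time_s: 24.5
eef_pos: [0.5107, -0.0218, 0.0096]
eef_rot: [-0.001, -0.018, 1.0, 0.0]
wrist_force: [-0.4, -0.1, -0.2]
opening: 0.002
grasp_force: 0.0
```

Reported x has moved 111 mm and grasp_force shows finger contact during the pull. I'll creep to the stop.

```bash
python3 -m handwheel '[[0,0,0,0.01,0,0,0],[0,0,0,0.01,0,0,0],[0,0,0,0.01,0,0,0],[0,0,0,0.01,0,0,0],[0,0,0,0,0,0,0],[0,0,0,0,0,0,0],[0,0,0,0,0,0,0],[0,0,0,0,0,0,0]]'
python3 -m handwheel '[[0,0,0,0.01,0,0,0],[0,0,0,0.01,0,0,0],[0,0,0,0,0,0,0],[0,0,0,0,0,0,0],[0,0,0,0,0,0,0],[0,0,0,0,0,0,0],[0,0,0,0,0,0,0],[0,0,0,0,0,0,0]]'
```

```text
time_s: 25.3
eef_pos: [0.4986, -0.0223, 0.0097]
eef_rot: [-0.001, -0.018, 1.0, 0.0]
wrist_force: [0.2, -0.3, -0.7]
opening: 0.003
grasp_force: 0.0
time_s: 26.1
eef_pos: [0.4966, -0.0228, 0.0106]
eef_rot: [0.003, -0.017, 1.0, -0.0]
wrist_force: [12.4, 2.8, -9.1]
opening: 0.003
grasp_force: 6.4
```

The force rose to 12 N, so the tray is at its stop. I'll release, lift clear and look.

```bash
python3 -m handwheel '[[0,0,0,-0.015,0,0,0],[0,0,0,-0.015,0,0,0],[0,0,0,0,0,0,0],[0,0,0,0,0,-0.05,0],[0,0,0,0,0,-0.1,0],[0,0,0,0,0,-0.15,0],[0,0,0,0,0,-0.15,0],[0,0,0,0,0,0,0]]'
python3 -m handwheel '[[0,0,0,0.1,0,0,0],[0,0,0,0.13,0,0,0],[0,0,0,0.13,0,0,0],[0,0,0,0.1,0,0,0],[0,0,0,0,0,0,0],[0,0,0,0,0,0,0],[0,0,0,0,0,0,0],[0,0,0,0,0,0,0]]'
python3 -c "
from h import *
cv2.imwrite('pics/p8.png',np.vstack([cv2.resize(ctrl.camera('scene')[150:310,190:510],(640,320)),cv2.resize(ctrl.camera('top')[180:310,170:490],(640,260))]))"
```

```text
time_s: 26.9
eef_pos: [0.5061, -0.0234, 0.1513]
eef_rot: [0.004, -0.018, 1.0, -0.002]
wrist_force: [1.3, -0.8, -0.6]
opening: 0.001
grasp_force: 0.0
time_s: 27.7
eef_pos: [0.3648, -0.0272, 0.145]
eef_rot: [-0.001, -0.018, 1.0, 0.0]
wrist_force: [0.2, 0.4, -0.2]
opening: 0.002
grasp_force: 0.0
```

View pics/p8.png

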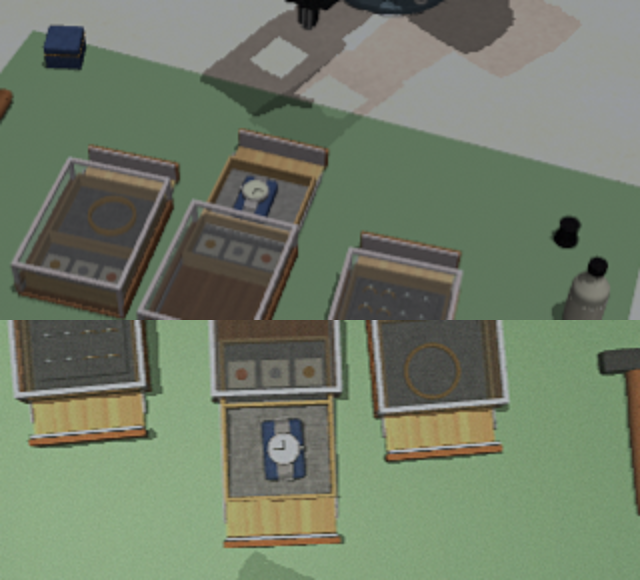

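The watch tray is fully out (lip at composite-picture (283,538)), the watch is flat in its cell, the ring and bangle trays are shut, and the arm is clear. Handing in.

```bash
python3 -c "
from h import *
w=world('top',[(170+282/2,180+(537-320)/2)],.044);print(w, 'travel',.6012-w[0,0])
print(ctrl.hand_in())"
```

```text
[[ 0.48220823 -0.02509813  0.044     ]] travel 0.11899177042776676
the job is handed in; nothing more can be done
None
```

I pushed the ring tray home to its stop, then drew the watch tray out about 119 mm (measured from the picture) to its stop; the watch lies flat, the bangle tray is shut, and the job is handed in (no verdict was returned), though a first pass misjudged fingertip height and skimmed over the ring lip without moving the tray.

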